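# Clip the bur basket on the drip stand

## Robot

A 7-joint arm with a two-finger parallel gripper is mounted at the origin on a cart in front of the work surface, level with it; the furniture and walls round the work are solid. World frame = base frame: x ahead of the robot, y to its left, z up, the work surface at z = 0. Lengths are in m, angles in rad, forces in N, time in s.
With the tool pointing down it reaches from about 0.425 to 0.875 m from the base axis. Payload 4.7 kg.
Tool frame: the origin (TCP) lies at the very end of the fingers, on their centre line; the grasp point (between the pads) lies r.pinch_z behind it (r.pinch_z is the distance from the TCP to the grasp point, in m); z points along the fingers, y is the line along which they close (so a half turn about z gives the same grasp; the last joint's range is limited). The gripper opens to 85 mm and grips with 20 to 120 N. Pads are 22 mm wide; open, the fingers measure 114 mm over their backs; the gripper's body (76 mm by 85 mm) begins 54 mm behind the grasp point. The pads swing forward as they close: fully open they stand 13 mm farther back than shut.
Start: joints at [0.014, 0.321, -0.07, 1.45, 0.023, 1.371, -0.057], TCP at [0.65, -0, 0.231] pointing down, gripper open.
Joint ranges: [-2.86, 2.86], [-0.3, 2.09], [-1.38, 1.24], [0.06, 2.45], [-1.56, 4.7], [0.09, 2.05], [-2.69, 2.69]. Speed limits (rad/s): [2.57, 2.57, 3.14, 3.14, 3.14, 3.14, 3.14].

## Interface

Orientations are given as a rotation vector (axis times angle).
In Python, from rig import telemetry, optics, workorder, r gives the robot as it stands.
- The arm moves only by the tool apply_moves, never from a script. Its argument "increments" is a list of rows, each a list of 7 numbers: the turn, a rotation vector about the tool's x, y, z in rad, then the shift along the tool's x, y, z in m, then the finger opening in m, from 0 to 0.0854. A call has exactly 10 rows; each row shifts and turns the commanded pose from where the row before left it, along the tool's axes as they then stand; what a row does not reach is not made up. A row lasts 1/10 s, in which the tool goes at most 50 mm and 8.59 degrees, less where a joint would pass 70% of its speed; a pose out of reach is approached as far as the arm can. A call with a gripper value outside its range is refused whole. The fingers move at their own pace and stop on an object; the grip force is fixed at half the most. Time passes only in rows, so rows that do not move let the fingers close, or fill a call up. It gives the time, the measured TCP pose, the force, the opening and the grip force at its end, in the units of the state.
- telemetry.observe(): the state, without advancing time (a new reading comes with each control period).
- optics.get_image(name): name is "scene" or "side" or "wrist"; returns the picture (384x512x3 uint8, red, green, blue); there is no depth.
- optics.calibration(name): a dict with "fx", "fy", "cx", "cy" (pixels), "dist" ([k1, k2, p1, p2, k3] as OpenCV has them; the pictures are not rectified), "eye" and "rotation" of the camera in the world; the wrist camera has in their place "hand_eye" (4x4, takes a point from camera to tool coordinates, whose origin is the TCP and whose axes are the flange's). Camera axes: x right, y down, z forward; pixel columns grow to the right and rows downward; lengths in m; the calibration is good to about 2 mm. A picture is of the moment at which its call begins: read the wrist's pose just before it. calibration takes no time and is no camera call.
- workorder.hand_in(): hands the job in; it is judged then, once.
The state is a dict: "clock": time; "joints": joint angles; "qvel": joint speeds; "joint_efforts": joint torques, N m; "tool_pos": TCP position; "ee_rot": TCP orientation; "ft_force": force on the tool from outside, world axes, zero at the start; "ft_torque": the same for the moment, N m; "gripper_width": finger opening in m; "gripper_force": force on a finger pad.
Only numpy, scipy, OpenCV 4.12 (cv2) and the standard library are available. Lean on these libraries where they do the work, as an engineer would, in place of code of your own. Each camera call takes 0.05 s, during which the arm holds its last target. There are 200 camera calls.

## Task

Hang the rinsed bur basket up to drain: lift it out of the white tub by its blue finger grip, bring the end bar of the drip stand's wire loop in under the nose of its snap hook, and press the hook straight down on the bar - the loop slides down its post until it stands on its collar - and on, gently, until you feel the sprung gate give way and flick shut behind the bar. Then tug it lightly upward so that the bar bears on the shut gate, to be sure it has caught, and leave the basket hanging free and at rest from the bar over the kidney dish. Never push or pull hard, which would bend the wire; keep the basket upright throughout, and leave the dish, the tub, the jars and the bottle standing where they are.

Things in the scene. Friction and masses are not known exactly. Their poses are not given: they have to be found in the camera images.
- grip_mid (a point): Centre of the bur basket's blue ribbed finger grip, where it is held: 11 mm thick along x, 26 mm wide along y, 30 mm high (15 mm either way of this point). Axes of the basket: z up, x from the hook's nose to its spine, y along the bar once hung. All one rigid piece but for the gate, 139 mm high, about 0.15 kg.
- hook_mouth (a point): Middle of the hook's downward mouth, just under the shut gate, 58 mm below grip_mid and 2.4 mm to its -x side, same axes. Hook of 4 mm wire in its x-z plane; mouth 10 mm wide. Nose lip (-x side) ends 5 mm below this point, the spine (+x) runs on down to the basket. From 5 to 30 mm below is the gap between nose and lid: the bar comes in there sideways, from the nose side, before the push.
- hook_pocket (a point): Middle of the closed pocket above the gate, 34 mm straight below grip_mid, same axes. The crown of the hook is 6 mm above this point; a hanging bar's axis lies 3 mm above it. With the bar drawn down on the shut gate its axis lies 13 mm below it.
- hook_gate (a joint): Brass gate, 15 mm, hinged on the spine and sprung shut across the mouth: 0 shut, grows as it swings up into the pocket (rad, about 1.2 as the bar passes). It meets the bar when the bar's axis is 1 mm above hook_mouth and opens only under more than about 5 N. The push rises to some 7 to 12 N, then falls, and is gone when the bar is past its tip (some 18 mm in) and the gate flicks shut.
- bur_basket: The whole basket: origin at the centre of its underside, 124 mm below grip_mid, z up, same axes. A round mesh basket of 46 mm diameter with a lid 35 mm up; the hook and the blue grip stand above it. At the start it stands upright in the white tub.
- bar_mid (a point): Middle of the loop's end bar: round steel, 6 mm thick, 46 mm of straight length along this frame's y, z up, 158 to 216 mm above the worktop at the start. Frame x points back to the post, 130 mm away; -x points outward, where only the dish lies below. The hook goes on from that side, nose to the post (basket x along this -x). The loop is closed; side wires run to the post at y = -33 and 33 mm.
- drip_arm: The wire loop; origin on the post at the bar's height, x to the back, z up. Its sleeve slides on the post: it stays where it is left, slides down under a push of about 3 N and up under a pull of about 5 N, until it stands on a dark locking collar some 8 to 36 mm farther down, set by hand, height not measured. From there it only springs by about 1 mm for 3 N; it does not give sideways.
- drip_stand: The stand: white foot 80 x 124 x 14 mm, 12 mm post, 258 mm high; fixed. Origin under the post, on the worktop, x to its back; the loop points to its -x.
- drip_dish: Steel kidney dish, 146 x 253 x 41 mm, on the worktop under the loop; origin at the centre of its underside.
- rinse_tub: White round plastic tub, 110 mm wide, 61 mm high, floor 3 mm thick; origin at the centre of its underside. The basket stands in it.
- gel_pot: Gel jar with black cap, 39 mm wide, 81 mm high; origin at the centre of its underside.
- little_jar: Little screw jar, 31 mm wide, 32 mm high; origin at the centre of its underside.
- dropper: Amber dropper bottle, 34 mm wide, 109 mm high; origin at the centre of its underside.

How it is judged:
By the outcome, as a careful person would: the job done as asked, in the order asked, and still so for the second after the job is handed in, with the robot touching nothing.
It also fails if it takes over 72 s, if anything falls off the work surface, if the arm or the gripper's body presses on something with over 40 N, if the wrist force passes 120 N, or if a joint passes its speed limit or range.

## Working session

There is one attempt and no reset: what is moved stays moved. The work goes in short steps, Python scripts to look and compute and a tool call to move; the robot and the scene stay as the last step left them, time stands still between calls to the robot, and variables do not carry over. Pictures are saved under pics/ and viewed, at most 10 in all, crops included, and the job is handed in when it is done.

Besides the shell and the picture viewer there is one more tool, called after "Request:" as name(argument=value, ...), one argument or row to a line, values as JSON. apply_moves: Moves the arm, as the interface text tells. Its arguments: {"type":"object","properties":{"increments":{"type":"array","items":{"type":"array","items":{"type":"number"}}}},"required":["increments"]}

```bash
ls; mkdir -p pics; python3 - <<'E'
from rig import telemetry, optics, r
import cv2, numpy as np
np.set_printoptions(precision=4,suppress=True)
s=telemetry.observe()
print(s, r.pinch_z)
for n in ("scene","side","wrist"):
    im=optics.get_image(n); cv2.imwrite(f"pics/{n}0.png",im[:,:,::-1])
    print(n,optics.calibration(n))
a=[cv2.imread(f"pics/{n}0.png") for n in("scene","side")]
for n,i in zip(("scene","side"),a): cv2.imwrite(f"pics/{n}0b.png",cv2.resize(i,(800,600),interpolation=cv2.INTER_CUBIC))
E
```

```text
pics
{'clock': 0.0, 'joints': array([ 0.0141,  0.3218, -0.0701,  1.4517,  0.0226,  1.3708, -0.0569]), 'qvel': array([-0.0008, -0.0005, -0.0012,  0.002 ,  0.0008,  0.0008, -0.0012]), 'joint_efforts': array([ -0.0013, -49.358 ,  -0.3827, -31.4335,   0.013 ,   0.0113,
         0.    ]), 'tool_pos': array([ 0.6495, -0.    ,  0.2302]), 'ee_rot': array([-2.2205, -2.2206,  0.0022]), 'ft_force': array([-0.4617, -0.5011,  1.0009]), 'ft_torque': array([0.0058, 0.0528, 0.0415]), 'gripper_force': 0.0, 'gripper_width': 0.08552033110856595} 0.0187
scene {'fx': 383.62038412738957, 'fy': 383.62038412738957, 'cx': 256.5708318880509, 'cy': 188.14426491509343, 'dist': array([-0.0056,  0.    ,  0.    ,  0.    ,  0.    ]), 'eye': array([ 0.1473, -0.65  ,  0.5476]), 'rotation': array([-2.041 ,  0.7388, -0.4278])}
side {'fx': 406.06303379865653, 'fy': 406.06303379865653, 'cx': 261.06310547152805, 'cy': 192.98716171005503, 'dist': array([-0.0077,  0.    ,  0.    ,  0.    ,  0.    ]), 'eye': array([0.2069, 0.5472, 0.5623]), 'rotation': array([-0.7281,  2.4066, -1.3681])}
wrist {'fx': 286.5464918186806, 'fy': 286.5464918186806, 'cx': 255.11376312174698, 'cy': 190.84239204225946, 'dist': array([-0.0408,  0.    ,  0.    ,  0.    ,  0.    ]), 'hand_eye': array([[ 0.0005, -0.9562, -0.2928,  0.0745],
       [ 1.    ,  0.0003,  0.0005,  0.0008],
       [-0.0004, -0.2928,  0.9562, -0.143 ],
       [ 0.    ,  0.    ,  0.    ,  1.    ]])}
```

View pics/scene0b.png

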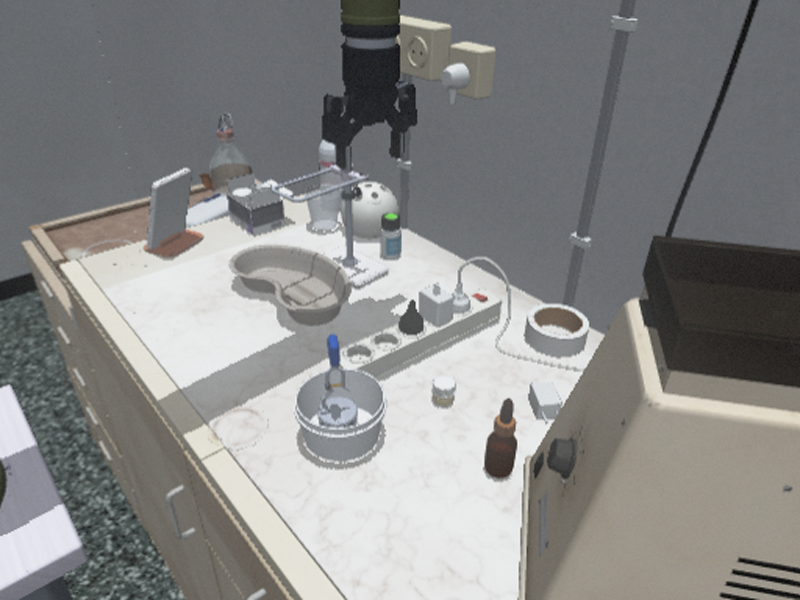

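View pics/side0b.png

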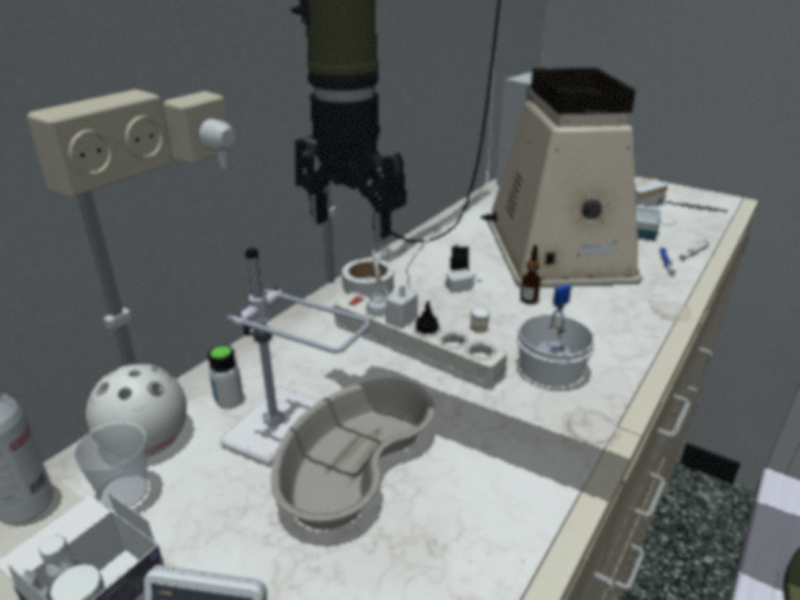

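The scene picture shows the tub at about (340,415), the blue grip at (334,350) and the loop at (270–365,165–195). In the side picture the grip is at (562,295), the loop runs from (235,320) to (368,322), and the post is at x≈262. I'll enlarge both.

```bash
python3 - <<'E'
import cv2, numpy as np
s=cv2.imread("pics/scene0.png"); d=cv2.imread("pics/side0.png")
def c(im,x,y,w,h,k): return cv2.resize(im[y:y+h,x:x+w],None,fx=k,fy=k,interpolation=cv2.INTER_CUBIC)
# each 400x300, 4x -> 100x75
A=c(s,155,95,100,75,4); B=c(s,175,205,100,75,4)
C=c(d,140,150,100,75,4); D=c(d,310,170,100,75,4)
cv2.imwrite("pics/crops1.png",np.vstack([np.hstack([A,B]),np.hstack([C,D])]))
E
```

```text
(no output)
```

View pics/crops1.png

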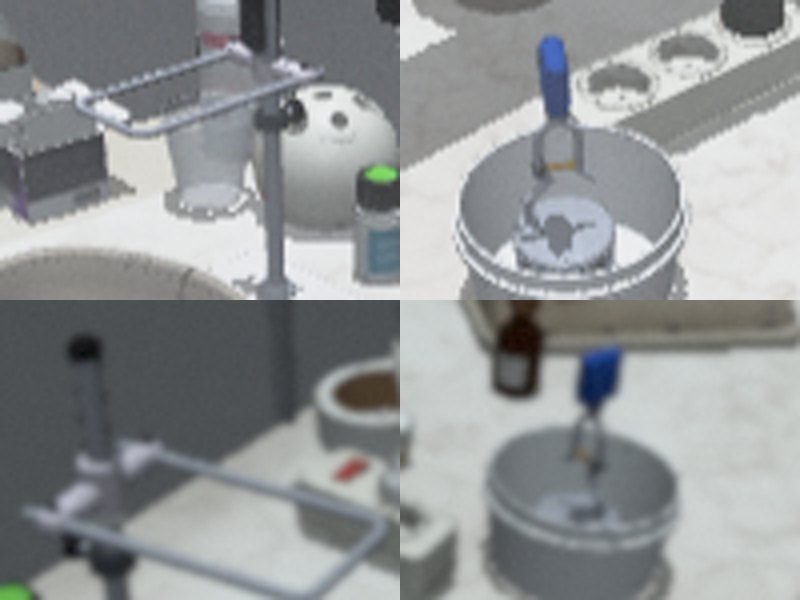

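The crops give these points:
- **Scene, bar:** corners at about (80,103) and (138,132).
- **Scene, grip:** centre (554,78), running from the top at 42 to the bottom at 114. The brass gate is at (560,167).
- **Side, bar:** corners at about (382,522) and (305,593).
- **Side, grip:** centre (600,377).

I'll triangulate from these.

```bash
cat > h.py <<'E'
import numpy as np, cv2
from rig import telemetry, optics, r
from scipy.spatial.transform import Rotation as R
np.set_printoptions(precision=4,suppress=True)
def cam(n,st=None):
    c=optics.calibration(n); K=np.array([[c['fx'],0,c['cx']],[0,c['fy'],c['cy']],[0,0,1]])
    if n=='wrist':
        T=np.eye(4); T[:3,:3]=R.from_rotvec(st['ee_rot']).as_matrix(); T[:3,3]=st['tool_pos']; T=T@c['hand_eye']
        return K,c['dist'],T[:3,:3],T[:3,3]
    return K,c['dist'],R.from_rotvec(c['rotation']).as_matrix(),np.array(c['eye'])
def ray(C,uv):
    K,d,Rm,e=C; p=cv2.undistortPoints(np.array([[uv]],float),K,d)[0,0]
    v=Rm@np.array([p[0],p[1],1]); return e,v/np.linalg.norm(v)
def tri(*rays):
    A=sum(np.eye(3)-np.outer(v,v) for e,v in rays); b=sum((np.eye(3)-np.outer(v,v))@e for e,v in rays)
    p=np.linalg.solve(A,b); return p,[float(np.linalg.norm(np.cross(p-e,v))) for e,v in rays]
def plane(C,uv,z):
    e,v=ray(C,uv); return e+v*(z-e[2])/v[2]
def proj(C,P):
    K,d,Rm,e=C; q=(np.atleast_2d(P)-e)@Rm; return cv2.projectPoints(q,np.zeros(3),np.zeros(3),K,d)[0][:,0]
E
python3 - <<'E'
from h import *
S=cam('scene'); D=cam('side')
f=lambda ox,oy,u,v:((u+.5)/4-.5+ox,(v+.5)/4-.5+oy)
s=lambda u,v:ray(S,f(155,95,u,v)); sb=lambda u,v:ray(S,f(175,205,u-400,v))
d=lambda u,v:ray(D,f(140,150,u,v-300)); db=lambda u,v:ray(D,f(310,170,u-400,v-300))
print("LL",tri(s(80,102),d(382,522))); print("LR",tri(s(80,102),d(305,593)))
print("RR",tri(s(140,132),d(305,593))); print("RL",tri(s(140,132),d(382,522)))
for a,b in (((322,72),(155,452)),((322,72),(30,512)),((238,47),(30,512)),((238,47),(155,452))): print(a,b,tri(s(*a),d(*b)))
print("grip",tri(sb(554,78),db(600,377)),"gate",tri(sb(560,167),db(583,457)))
print("griptop",tri(sb(551,40),db(602,350)),"bot",tri(sb(556,114),db(597,403)))
print("post base", plane(S,f(155,95,275,285),0.014), "collar",tri(s(270,116),d(112,556)),"sleeve",tri(s(268,70),d(100,478)))
E
```

```text
LL (array([0.5475, 0.1015, 0.2015]), [0.002767548855199641, 0.0027675488551997425])
LR (array([0.5634, 0.1361, 0.1832]), [0.0005033421413756015, 0.0005033421413756445])
RR (array([0.5866, 0.1117, 0.1631]), [0.003601352110428392, 0.0036013521104283396])
RL (array([0.5687, 0.0763, 0.1833]), [3.380446021905746e-06, 3.380446021867156e-06])
(322, 72) (155, 452) (array([0.7017, 0.08  , 0.182 ]), [0.005116950674223528, 0.005116950674223596])
(322, 72) (30, 512) (array([0.7385, 0.1274, 0.1594]), [0.0041144578183748065, 0.0041144578183749565])
(238, 47) (30, 512) (array([0.6964, 0.158 , 0.1835]), [0.0023704872519780293, 0.002370487251978148])
(238, 47) (155, 452) (array([0.6645, 0.1121, 0.2032]), [0.0010678565437971718, 0.0010678565437972339])
grip (array([ 0.4419, -0.1952,  0.1265]), [0.000621854817045989, 0.0006218548170460165]) gate (array([ 0.4437, -0.1948,  0.0744]), [0.00032165058575697145, 0.0003216505857568721])
griptop (array([ 0.4427, -0.1924,  0.1448]), [0.0013246721064368418, 0.0013246721064367865]) bot (array([ 0.4413, -0.1974,  0.1086]), [0.00029445912737420494, 0.0002944591273742247])
post base [0.6972 0.1279 0.014 ] collar (array([0.6921, 0.1209, 0.1451]), [0.0009157239704118402, 0.0009157239704118247]) sleeve (array([0.693 , 0.1189, 0.1813]), [0.0033916178457775482, 0.0033916178457775894])
```

Request:
apply_moves(
  increments=[
    [0,0,0.144,0,0,0,0.0854],
    [0,0,0.144,0,0,0,0.0854],
    [0,0,0.144,0,0,0,0.0854],
    [0,0,0.144,0,0,0,0.0854],
    [0,0,0,-0.046,-0.0114,0,0.0854],
    [0,0,0,-0.046,-0.0114,0,0.0854],
    [0,0,0,-0.046,-0.0114,0,0.0854],
    [0,0,0,-0.046,-0.0114,0,0.0854],
    [0,0,0,-0.046,-0.0114,0,0.0854],
    [0,0,0,-0.046,-0.0114,0,0.0854],
  ],
)

```text
clock: 1.15
tool_pos: [0.4406, -0.1953, 0.2311]
ee_rot: [-2.761, -1.499, -0.0]
ft_force: [0.4, -0.6, 0.0]
gripper_width: 0.0855
gripper_force: 0.0
```

```bash
python3 - <<'E'
from h import *
s=telemetry.observe(); w=optics.get_image('wrist'); print(s['tool_pos'],s['ee_rot'],s['joints'],R.from_rotvec(s['ee_rot']).as_matrix())
W=cam('wrist',s); p=proj(W,[[.442,-.195,.127],[.442,-.195,.069]]); print(p)
cv2.imwrite('pics/w1.png',w[:,:,::-1])
np.save('s1.npy',s,allow_pickle=True)
im=cv2.imread('pics/w1.png'); c=p.mean(0); x=int(np.clip(c[0]-64,0,384)); y=int(np.clip(c[1]-75,0,234))
A=cv2.resize(im[y:y+150,x:x+128],(512,600),interpolation=cv2.INTER_CUBIC)
sc=cv2.imread('pics/scene0.png'); B=cv2.resize(sc[208:280,195:231],(288,576),interpolation=cv2.INTER_CUBIC)
B=cv2.copyMakeBorder(B,0,24,0,0,cv2.BORDER_CONSTANT)
cv2.imwrite('pics/v4.png',np.hstack([A,B])); print(x,y)
E
```

```text
[ 0.4406 -0.1953  0.2311] [-2.7608 -1.4991 -0.0002] [ 0.2007 -0.0408  0.1575  1.8587  0.0065  1.3231 -0.2194] [[ 0.5446  0.8387  0.0001]
 [ 0.8387 -0.5446  0.0001]
 [ 0.0001  0.     -1.    ]]
[[255.3123 189.1023]
 [255.2511 173.9064]]
191 106
```

View pics/v4.png

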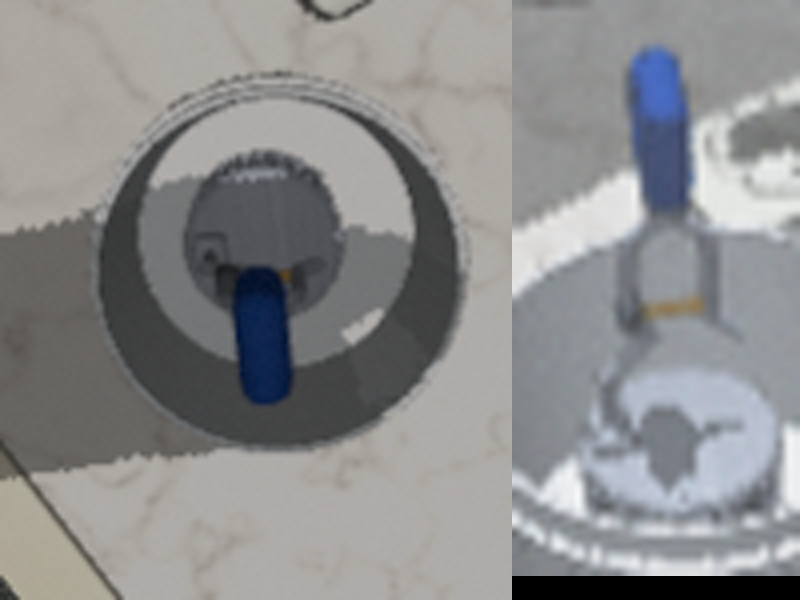

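The wrist crop shows the grip at (264,335) with its thin side across the closing line. The spine foot on the lid is at left, (205,250), and the nose is at right, (310,275). The scene crop agrees: the left leg runs down to the lid and the lip at right (735,330) flares out free, so the nose points to about −33° azimuth. I'll fit the grip box to its silhouette.

```bash
cat >> h.py <<'E'
def fitgrip(im_bgr,W,x0,z=None,tilt=False):
    from scipy.optimize import minimize
    hsv=cv2.cvtColor(im_bgr,cv2.COLOR_BGR2HSV); m=((hsv[...,0]>100)&(hsv[...,0]<130)&(hsv[...,1]>110)).astype(np.uint8)
    n,l,st,ct=cv2.connectedComponentsWithStats(m); p=proj(W,[x0[:3]])[0]
    i=min((j for j in range(1,n) if st[j,4]>60),key=lambda j:np.hypot(*(ct[j]-p))); m=(l==i)
    k=8; x,y,w,h=st[i,:4]; x-=8;y-=8;w+=16;h+=16
    M=cv2.resize(m[y:y+h,x:x+w].astype(np.uint8)*255,None,fx=k,fy=k,interpolation=cv2.INTER_LINEAR)>127
    B=np.array([[a*.0055,b*.013,c*.015] for a in(-1,1) for b in(-1,1) for c in(-1,1)])
    def cost(q):
        P=B@R.from_euler('zyx',[q[3],q[5] if tilt else 0,q[4] if tilt else 0]).as_matrix().T+q[:3]
        u=((proj(W,P)-[x,y]+.5)*k-.5).astype(np.int32); C=np.zeros(M.shape,np.uint8); cv2.fillConvexPoly(C,cv2.convexHull(u),1)
        return (C.astype(bool)^M).sum()/M.sum()
    f=[0,1,3]+([2] if z is None else [])+([4,5] if tilt else [])
    x0=np.array(list(x0)+[0,0],float)
    def g(d): q=x0.copy(); q[f]+=d; return cost(q)
    sx=np.vstack([np.zeros(len(f))]+[np.eye(len(f))[j]*(.004 if f[j]<3 else .08) for j in range(len(f))])
    res=minimize(g,np.zeros(len(f)),method='Nelder-Mead',options=dict(initial_simplex=sx,xatol=1e-5,maxiter=600))
    q=x0.copy(); q[f]+=res.x; return q,res.fun,st[i,:5]
E
python3 - <<'E'
from h import *
s=np.load('s1.npy',allow_pickle=True).item(); W=cam('wrist',s)
for z in (.127,None): print(fitgrip(cv2.imread('pics/w1.png'),W,[.442,-.195,.127,np.radians(147)],z))
for n in('scene','side'): 
    q,f,st=fitgrip(cv2.imread(f'pics/{n}0.png'),cam(n),[.442,-.195,.127,np.radians(147)],.127); print(n,q,np.degrees(q[3]),f,st)
E
```

```text
(array([ 0.443 , -0.1953,  0.127 ,  2.6596,  0.    ,  0.    ]), np.float64(0.2032750077423351), array([249, 173,  15,  34, 404], dtype=int32))
(array([ 0.4383, -0.2026,  0.0987,  2.6995,  0.    ,  0.    ]), np.float64(0.09321771446268194), array([249, 173,  15,  34, 404], dtype=int32))Traceback (most recent call last):
  File "<stdin>", line 5, in <module>
  File "h.py", line 25, in fitgrip
    i=min((j for j in range(1,n) if st[j,4]>60),key=lambda j:np.hypot(*(ct[j]-p))); m=(l==i)
ValueError: min() iterable argument is empty
```

Request:
apply_moves(
  increments=[
    [0,0,-0.09,0,0,0,0.0854],
    [0,0,0,0.0011,0.0021,0,0.0854],
    [0,0,0,0,0,0.02,0.0854],
    [0,0,0,0,0,0.03,0.0854],
    [0,0,0,0,0,0.03,0.0854],
    [0,0,0,0,0,0.02,0.05],
    [0,0,0,0,0,0.014,0.04],
    [0,0,0,0,0,0.008,0.03],
    [0,0,0,0,0,0,0.03],
    [0,0,0,0,0,0,0.03],
  ],
)

```text
clock: 2.2
tool_pos: [0.4455, -0.1944, 0.1101]
ee_rot: [2.69, 1.621, 0.001]
ft_force: [-0.1, 0.5, 0.2]
gripper_width: 0.0303
gripper_force: 0.0
```

```bash
python3 - <<'E'
from h import *
s=telemetry.observe(); w=optics.get_image('wrist'); print(s['tool_pos'],s['ee_rot'],s['ft_force'],s['gripper_width'])
cv2.imwrite('pics/w2.png',w[:,:,::-1]); W=cam('wrist',s)
print(proj(W,[[.443,-.195,.127],[.443,-.195,.142]]))
sd=optics.get_image('side')[:,:,::-1]
A=cv2.resize(w[150:300,155:355,::-1],(400,300),interpolation=cv2.INTER_CUBIC); B=cv2.resize(sd[130:230,290:423],(400,300),interpolation=cv2.INTER_CUBIC)
cv2.imwrite('pics/v5.png',np.hstack([A,B]))
E
```

```text
[ 0.4455 -0.1944  0.1101] [2.6899 1.621  0.0013] [-0.0999  0.489   0.153 ] 0.030322217875484635
[[249.6877 263.508 ]
 [249.1524 281.2174]]
```

View pics/v5.png

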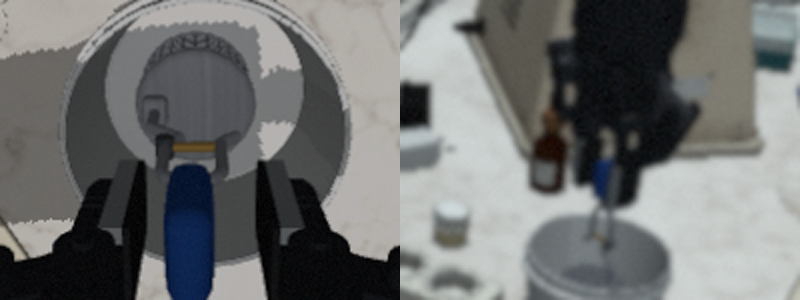

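The wrist crop shows the grip parallel between the pads and sitting at x≈189, with the pad midline at 201. That puts the tool about 3 mm too far along +y. I'll shift it back and close.

Request:
apply_moves(
  increments=[
    [0,0,0,0,-0.003,0.0005,0.03],
    [0,0,0,0,0,0,0.025],
    [0,0,0,0,0,0,0.018],
    [0,0,0,0,0,0,0.012],
    [0,0,0,0,0,0,0.006],
    [0,0,0,0,0,0,0.004],
    [0,0,0,0,0,0,0.004],
    [0,0,0,0,0,0,0.004],
    [0,0,0,0,0,0,0.004],
    [0,0,0,0,0,0,0.004],
  ],
)

```text
clock: 3.3
tool_pos: [0.4424, -0.193, 0.1091]
ee_rot: [2.69, 1.621, 0.001]
ft_force: [1.3, -0.8, 3.2]
gripper_width: 0.0104
gripper_force: 59.5
```

Request:
apply_moves(
  increments=[
    [0,0,0,0,0,-0.01,0.004],
    [0,0,0,0,0,-0.022,0.004],
    [0,0,0,0,0,-0.03,0.004],
    [0,0,0,0,0,-0.03,0.004],
    [0,0,0,0,0,-0.025,0.004],
    [0,0,0,0,0,-0.015,0.004],
    [0,0,-0.145,0,0,0,0.004],
    [0,0,-0.145,0,0,0,0.004],
    [0,0,-0.145,0,0,0,0.004],
    [0,0,-0.146,0,0,0,0.004],
  ],
)

```text
clock: 4.3
tool_pos: [0.4412, -0.1925, 0.2406]
ee_rot: [-2.105, -2.329, 0.001]
ft_force: [0.2, -0.3, -1.6]
gripper_width: 0.0102
gripper_force: 58.8
```

Request:
apply_moves(
  increments=[
    [0,0,0,0.015,0.004,0,0.004],
    [0,0,0,0.03,0.009,0,0.004],
    [0,0,0,0.035,0.011,0,0.004],
    [0,0,0,0.04,0.012,0,0.004],
    [0,0,0,0.04,0.012,0,0.004],
    [0,0,0,0.04,0.012,0,0.004],
    [0,0,0,0.04,0.012,0,0.004],
    [0,0,0,0.03,0.007,0,0.004],
    [0,0,0,0.015,0.003,0,0.004],
    [0,0,0,0,0,0,0.004],
  ],
)

```text
clock: 5.3
tool_pos: [0.4956, 0.1016, 0.2404]
ee_rot: [-2.106, -2.329, 0.002]
ft_force: [-0.1, 0.4, -1.8]
gripper_width: 0.0101
gripper_force: 58.8
```

```bash
python3 - <<'E'
from h import *
s=telemetry.observe(); np.save('s3.npy',s,allow_pickle=True)
I={n:optics.get_image(n)[:,:,::-1] for n in('scene','side','wrist')}
for n in I: cv2.imwrite(f'pics/{n}3.png',I[n])
print(s['tool_pos'],s['ee_rot'],s['ft_force'],s['gripper_width'])
b=np.array([.566,.106,.183]); g=s['tool_pos']+[0,0,.018]
pts=[b,g,g-[0,0,.058]]
out=[]
for n,k in(('scene',4),('side',4)):
    p=proj(cam(n),pts); c=p.mean(0); x,y=int(c[0]-50),int(c[1]-75); print(n,x,y,p)
    out.append(cv2.resize(I[n][y:y+150,x:x+100],(400,600),interpolation=cv2.INTER_CUBIC))
cv2.imwrite('pics/v6.png',np.hstack(out))
print('wrist',proj(cam('wrist',s),pts))
E
```

```text
[0.4956 0.1016 0.2404] [-2.1061 -2.3286  0.0016] [-0.1391  0.4457 -1.8213] 0.010145241904608401
scene 112 41 [[181.9523 124.0291]
 [151.5837 100.074 ]
 [154.9365 125.1162]]
side 200 130 [[225.8448 213.667 ]
 [262.8485 185.2302]
 [262.516  217.0996]]
wrist [[347.9793 211.0172]
 [253.2785 260.7536]
 [253.9318 216.4932]]
```

View pics/v6.png

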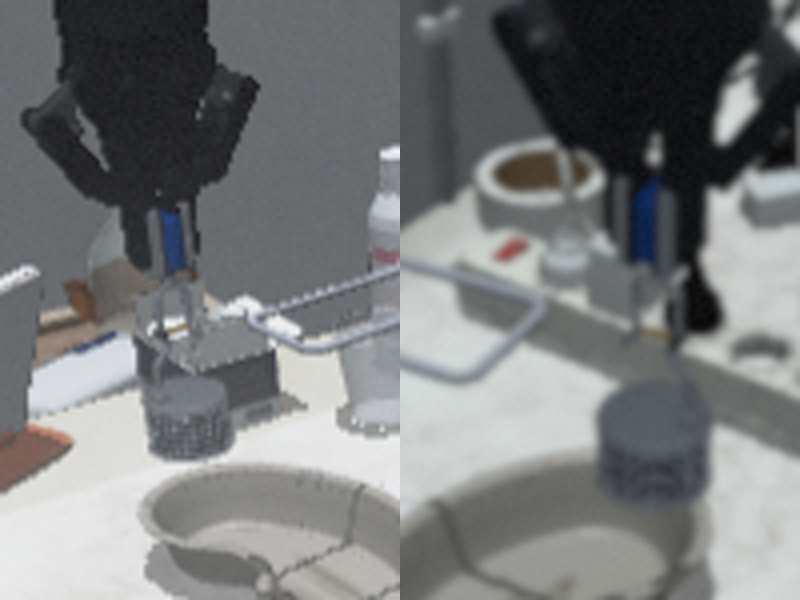

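Both views show the basket upright in the grip. In the scene half the bar runs from (250,318) to (305,345), in the side half from (545,305) to (460,375), and the hook's gate is at about (178,327) and (655,333). Next is the close wrist view for lateral fit and yaw.

```bash
python3 - <<'E'
import cv2
im=cv2.imread('pics/wrist3.png'); cv2.imwrite('pics/v7.png',cv2.resize(im[100:280,210:450],(800,600),interpolation=cv2.INTER_CUBIC))
E
```

```text
(no output)
```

View pics/v7.png

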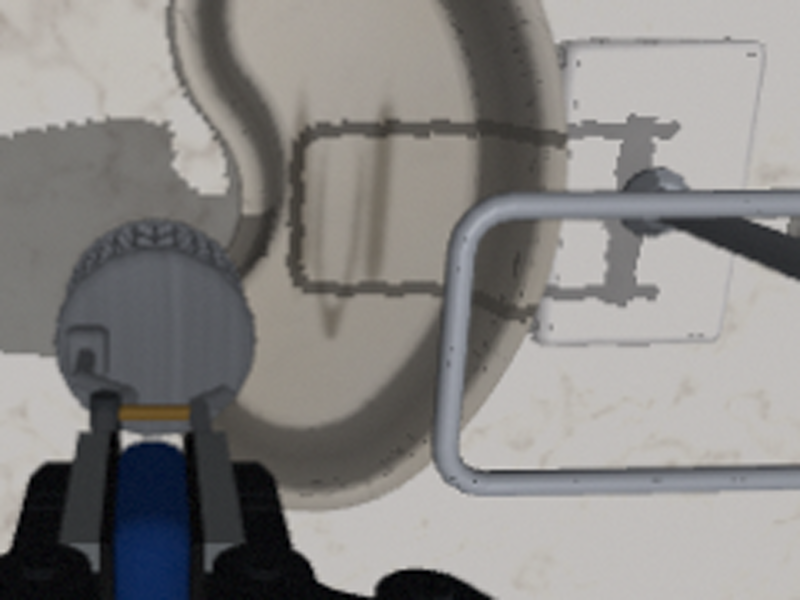

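The wrist crop shows the bar axis running from (462,240) to (447,450). The side wires' centrelines are at y≈205 and y≈481 near the bar, the brass gate is at (155,412), and the hook legs are at x≈105 and 203.

```bash
python3 - <<'E'
from h import *
s=np.load('s3.npy',allow_pickle=True).item(); W=cam('wrist',s)
u=lambda x,y:((x+.5)/3.3333-.5+210,(y+.5)/3.3333-.5+100)
for z in(.178,.183,.188):
    P=[plane(W,u(*p),z) for p in((462,240),(447,450),(560,205),(560,481),(760,204),(760,478))]
    b=P[0]-P[1]; w=P[4]-P[2]; w2=P[5]-P[3]
    n=np.array([-w[1],w[0],0]); n/=np.linalg.norm(n)
    print(z,'bar yaw',np.degrees(np.arctan2(b[1],b[0]))-90,'wire yaw',[np.degrees(np.arctan2(q[1],q[0])) for q in(w,w2)],'spacing',(P[2]-P[3])@n, 'mid',plane(W,u(454.5,343),z))
f=lambda ox,oy,U,V:((U+.5)/4-.5+ox,(V+.5)/4-.5+oy)
S=cam('scene');D=cam('side')
# bar mid by corner intersections (wrist corner centres) with scene/side
A=ray(W,u(462,206)); B=ray(W,u(447,481))
print(tri(A,ray(S,f(112,41,250,316))),tri(B,ray(S,f(112,41,304,346))))
print(tri(A,ray(D,f(200,130,460-400,377))),tri(B,ray(D,f(200,130,545-400,304))))
print('gate on z',plane(W,u(155,412),s['tool_pos'][2]+.018-.057),'expected mouth',s['tool_pos'])
print('tooly az',np.degrees(np.arctan2(*R.from_rotvec(s['ee_rot']).as_matrix()[[1,0],1])))
E
```

```text
0.178 bar yaw 7.273204802283516 wire yaw [np.float64(6.3488481962279435), np.float64(6.223455534739851)] spacing 0.06734080556769129 mid [0.565  0.1109 0.178 ]
0.183 bar yaw 7.2732048022836295 wire yaw [np.float64(6.348848196227951), np.float64(6.223455534739854)] spacing 0.06570234621752144 mid [0.5632 0.1125 0.183 ]
0.188 bar yaw 7.273204802283473 wire yaw [np.float64(6.348848196227975), np.float64(6.2234555347398395)] spacing 0.0640638868673516 mid [0.5614 0.1141 0.188 ]
(array([0.5624, 0.1419, 0.1818]), [0.0031277601048078185, 0.0031277601048077274]) (array([0.5665, 0.0798, 0.1845]), [0.000987452014313677, 0.000987452014313721])
(array([0.5579, 0.1443, 0.1876]), [0.0006842745012452707, 0.0006842745012452497]) (array([0.5668, 0.0785, 0.1841]), [0.0011079393512345645, 0.0011079393512346714])
gate on z [0.4976 0.0972 0.2014] expected mouth [0.4956 0.1016 0.2404]
tooly az 5.745776410033972
```

Request:
apply_moves(
  increments=[
    [0,0,-0.012,0,0,0,0.004],
    [0,0,0,0.0076,0.005,0,0.004],
    [0,0,0,0,0.01,0,0.004],
    [0,0,0,0,0.012,0,0.004],
    [0,0,0,0,0.012,0,0.004],
    [0,0,0,0,0.01,0,0.004],
    [0,0,0,0,0.008,0,0.004],
    [0,0,0,0,0.006,0,0.004],
    [0,0,0,0,0.003,0,0.004],
    [0,0,0,0,0,0,0.004],
  ],
)

```text
clock: 6.45
tool_pos: [0.5616, 0.1133, 0.2407]
ee_rot: [-2.099, -2.337, 0.0]
ft_force: [-0.8, 0.4, -2.5]
gripper_width: 0.0107
gripper_force: 58.9
```

```bash
python3 - <<'E'
from h import *
s=telemetry.observe(); np.save('s4.npy',s,allow_pickle=True)
I={n:optics.get_image(n)[:,:,::-1] for n in('scene','side','wrist')}
for n in I: cv2.imwrite(f'pics/{n}4.png',I[n])
print(s['tool_pos'],s['ee_rot'],s['ft_force'],s['gripper_width'])
g=s['tool_pos']+[0,0,.018]-[0,0,.06]
out=[]
for n in('scene','side'):
    c=proj(cam(n),[g])[0]; x,y=int(c[0]-33),int(c[1]-25); print(n,x,y)
    out.append(cv2.resize(I[n][y:y+50,x:x+66],(400,300),interpolation=cv2.INTER_CUBIC))
w=cv2.resize(I['wrist'][160:260,190:324],(402,300),interpolation=cv2.INTER_CUBIC)[:,:400]
cv2.imwrite('pics/v8.png',np.vstack([np.hstack(out),np.hstack([w,np.zeros_like(w)])]))
E
```

```text
[0.5616 0.1133 0.2407] [-2.0993 -2.337   0.0004] [-0.7959  0.3734 -2.4883] 0.010711922105457046
scene 145 92
side 191 183
```

View pics/v8.png

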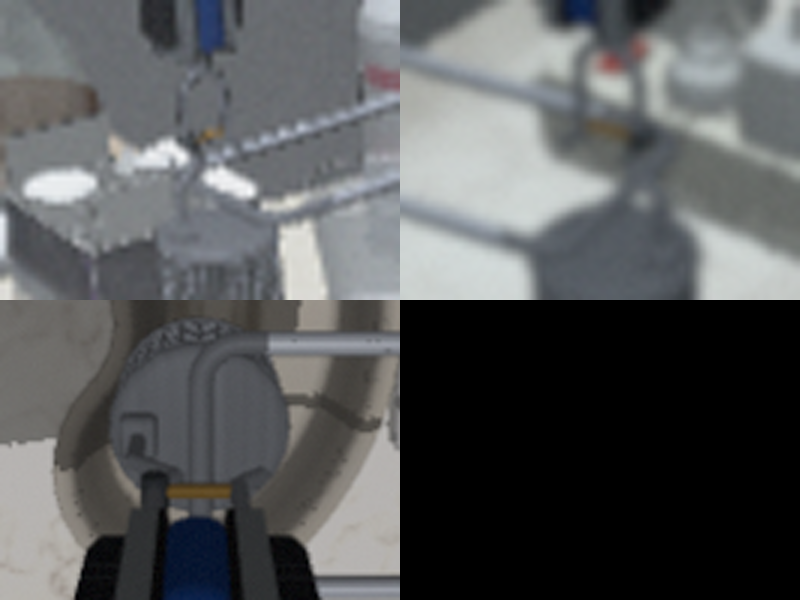

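The wrist crop (bottom left) shows the bar at x≈201, running vertically and passing under the gate between legs at x=155 and 241. It is centred to within about 1 mm, so I'll press down.

Request:
apply_moves(
  increments=[
    [0,0,0,0,0.0005,0.002,0.004],
    [0,0,0,0,0,0.003,0.004],
    [0,0,0,0,0,0.003,0.004],
    [0,0,0,0,0,0.003,0.004],
    [0,0,0,0,0,0.003,0.004],
    [0,0,0,0,0,0.002,0.004],
    [0,0,0,0,0,0.002,0.004],
    [0,0,0,0,0,0.002,0.004],
    [0,0,0,0,0,0.002,0.004],
    [0,0,0,0,0,0.002,0.004],
  ],
)

```text
clock: 7.6
tool_pos: [0.562, 0.1134, 0.2171]
ee_rot: [2.099, 2.337, 0.0]
ft_force: [-1.2, 0.3, 1.8]
gripper_width: 0.0103
gripper_force: 59.4
```

Request:
apply_moves(
  increments=[
    [0,0,0,0,0,0.0005,0.004],
    [0,0,0,0,0,0.0005,0.004],
    [0,0,0,0,0,0.0005,0.004],
    [0,0,0,0,0,0.0005,0.004],
    [0,0,0,0,0,0.0005,0.004],
    [0,0,0,0,0,0.0005,0.004],
    [0,0,0,0,0,0.0005,0.004],
    [0,0,0,0,0,0.0005,0.004],
    [0,0,0,0,0,0.0005,0.004],
    [0,0,0,0,0,0.0005,0.004],
  ],
)

```text
clock: 8.6
tool_pos: [0.562, 0.1133, 0.2118]
ee_rot: [2.099, 2.337, 0.0]
ft_force: [-1.2, 0.1, 1.0]
gripper_width: 0.0101
gripper_force: 59.4
```

Request:
apply_moves(
  increments=[
    [0,0,0,0,0,0.0006,0.004],
    [0,0,0,0,0,0.0006,0.004],
    [0,0,0,0,0,0.0006,0.004],
    [0,0,0,0,0,0.0006,0.004],
    [0,0,0,0,0,0.0006,0.004],
    [0,0,0,0,0,0.0006,0.004],
    [0,0,0,0,0,0.0006,0.004],
    [0,0,0,0,0,0.0006,0.004],
    [0,0,0,0,0,0.0006,0.004],
    [0,0,0,0,0,0.0006,0.004],
  ],
)

```text
clock: 9.6
tool_pos: [0.562, 0.1133, 0.2058]
ee_rot: [2.099, 2.337, 0.0]
ft_force: [-0.3, -0.2, 2.0]
gripper_width: 0.0104
gripper_force: 59.4
```

Request:
apply_moves(
  increments=[
    [0,0,0,0,0,0.0005,0.004],
    [0,0,0,0,0,0.0005,0.004],
    [0,0,0,0,0,0.0005,0.004],
    [0,0,0,0,0,0.0005,0.004],
    [0,0,0,0,0,0.0005,0.004],
    [0,0,0,0,0,0.0005,0.004],
    [0,0,0,0,0,0.0005,0.004],
    [0,0,0,0,0,0.0005,0.004],
    [0,0,0,0,0,0.0005,0.004],
    [0,0,0,0,0,0.0005,0.004],
  ],
)

```text
clock: 10.6
tool_pos: [0.562, 0.1133, 0.2008]
ee_rot: [2.099, 2.337, 0.0]
ft_force: [0.3, 0.0, 1.7]
gripper_width: 0.0102
gripper_force: 59.4
```

Request:
apply_moves(
  increments=[
    [0,0,0,0,0,0.0005,0.004],
    [0,0,0,0,0,0.0005,0.004],
    [0,0,0,0,0,0.0005,0.004],
    [0,0,0,0,0,0.0005,0.004],
    [0,0,0,0,0,0.0005,0.004],
    [0,0,0,0,0,0.0005,0.004],
    [0,0,0,0,0,0.0005,0.004],
    [0,0,0,0,0,0.0005,0.004],
    [0,0,0,0,0,0.0005,0.004],
    [0,0,0,0,0,0.0005,0.004],
  ],
)

```text
clock: 11.6
tool_pos: [0.5621, 0.1134, 0.1961]
ee_rot: [2.099, 2.337, 0.001]
ft_force: [-0.6, 0.2, 4.2]
gripper_width: 0.01
gripper_force: 59.6
```

Request:
apply_moves(
  increments=[
    [0,0,0,0,0,0.0005,0.004],
    [0,0,0,0,0,0.0005,0.004],
    [0,0,0,0,0,0.0005,0.004],
    [0,0,0,0,0,0.0005,0.004],
    [0,0,0,0,0,0.0005,0.004],
    [0,0,0,0,0,0.0005,0.004],
    [0,0,0,0,0,0.0005,0.004],
    [0,0,0,0,0,0.0005,0.004],
    [0,0,0,0,0,0.0005,0.004],
    [0,0,0,0,0,0.0005,0.004],
  ],
)

```text
clock: 12.6
tool_pos: [0.5621, 0.1134, 0.1915]
ee_rot: [2.099, 2.337, 0.001]
ft_force: [-2.3, -0.3, 5.9]
gripper_width: 0.0102
gripper_force: 60.2
```

Request:
apply_moves(
  increments=[
    [0,0,0,0,0,0.0004,0.004],
    [0,0,0,0,0,0.0004,0.004],
    [0,0,0,0,0,0.0004,0.004],
    [0,0,0,0,0,0.0004,0.004],
    [0,0,0,0,0,0.0004,0.004],
    [0,0,0,0,0,0.0004,0.004],
    [0,0,0,0,0,0.0004,0.004],
    [0,0,0,0,0,0.0004,0.004],
    [0,0,0,0,0,0.0004,0.004],
    [0,0,0,0,0,0.0004,0.004],
  ],
)

```text
clock: 13.6
tool_pos: [0.5624, 0.1135, 0.188]
ee_rot: [2.099, 2.336, 0.002]
ft_force: [-1.4, 0.5, 8.7]
gripper_width: 0.0103
gripper_force: 60.5
```

Request:
apply_moves(
  increments=[
    [0,0,0,0,0,0.0004,0.004],
    [0,0,0,0,0,0.0004,0.004],
    [0,0,0,0,0,0.0004,0.004],
    [0,0,0,0,0,0.0004,0.004],
    [0,0,0,0,0,0.0004,0.004],
    [0,0,0,0,0,0.0004,0.004],
    [0,0,0,0,0,0.0004,0.004],
    [0,0,0,0,0,0.0004,0.004],
    [0,0,0,0,0,0.0004,0.004],
    [0,0,0,0,0,0.0004,0.004],
  ],
)

```text
clock: 14.6
tool_pos: [0.5628, 0.1135, 0.1846]
ee_rot: [2.098, 2.336, 0.003]
ft_force: [-1.7, -0.5, 11.6]
gripper_width: 0.0101
gripper_force: 60.8
```

```bash
python3 - <<'E'
from h import *
s=telemetry.observe()
I={n:optics.get_image(n)[:,:,::-1] for n in('scene','side','wrist')}
for n in I: cv2.imwrite(f'pics/{n}5.png',I[n])
print(s['tool_pos'],s['ft_force'],s['ft_torque'])
g=s['tool_pos']+[0,0,.018]-[0,0,.05]
out=[]
for n in('scene','side'):
    c=proj(cam(n),[g])[0]; x,y=int(c[0]-33),int(c[1]-25); print(n,x,y)
    out.append(cv2.resize(I[n][y:y+50,x:x+66],(400,300),interpolation=cv2.INTER_CUBIC))
w=cv2.resize(I['wrist'][160:260,190:324],(402,300),interpolation=cv2.INTER_CUBIC)[:,:400]
c=I['side'][100:250,100:300]
cv2.imwrite('pics/v9.png',np.vstack([np.hstack(out),np.hstack([w,cv2.resize(c,(400,300))])]))
E
```

```text
[0.5628 0.1135 0.1846] [-1.697  -0.4534 11.6021] [-0.0835  0.4046  0.0464]
scene 147 110
side 192 206
```

View pics/v9.png

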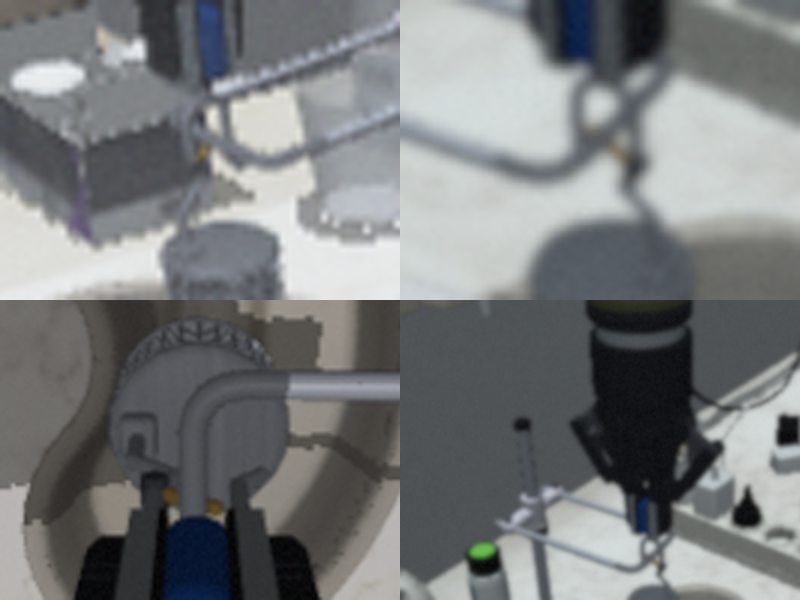

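The bar is inside the mouth (wrist crop: at x≈196 between the legs), with the gate folding up beside it at (175–215,497). I'll go on gently.

Request:
apply_moves(
  increments=[
    [0,0,0,0,0,0.0003,0.004],
    [0,0,0,0,0,0.0003,0.004],
    [0,0,0,0,0,0.0003,0.004],
    [0,0,0,0,0,0.0003,0.004],
    [0,0,0,0,0,0.0003,0.004],
    [0,0,0,0,0,0.0003,0.004],
    [0,0,0,0,0,0.0003,0.004],
    [0,0,0,0,0,0.0003,0.004],
    [0,0,0,0,0,0.0003,0.004],
    [0,0,0,0,0,0.0003,0.004],
  ],
)

```text
clock: 15.75
tool_pos: [0.5613, 0.1132, 0.1786]
ee_rot: [-2.099, -2.337, 0.002]
ft_force: [-0.3, 0.0, -1.4]
gripper_width: 0.0101
gripper_force: 58.9
```

The gate has snapped: the push is gone and the reading is back to the basket's weight. Now a light tug up.

Request:
apply_moves(
  increments=[
    [0,0,0,0,0,-0.001,0.004],
    [0,0,0,0,0,-0.001,0.004],
    [0,0,0,0,0,-0.001,0.004],
    [0,0,0,0,0,-0.001,0.004],
    [0,0,0,0,0,-0.001,0.004],
    [0,0,0,0,0,-0.0005,0.004],
    [0,0,0,0,0,-0.0005,0.004],
    [0,0,0,0,0,-0.0005,0.004],
    [0,0,0,0,0,-0.0005,0.004],
    [0,0,0,0,0,0,0.004],
  ],
)

```text
clock: 16.75
tool_pos: [0.562, 0.1133, 0.1869]
ee_rot: [2.099, 2.337, 0.0]
ft_force: [0.4, -0.1, -1.4]
gripper_width: 0.01
gripper_force: 58.9
```

Request:
apply_moves(
  increments=[
    [0,0,0,0,0,-0.0003,0.004],
    [0,0,0,0,0,0,0.004],
    [0,0,0,0,0,-0.0003,0.004],
    [0,0,0,0,0,0,0.004],
    [0,0,0,0,0,-0.0003,0.004],
    [0,0,0,0,0,0,0.004],
    [0,0,0,0,0,-0.0003,0.004],
    [0,0,0,0,0,0,0.004],
    [0,0,0,0,0,0,0.004],
    [0,0,0,0,0,0,0.004],
  ],
)

```text
clock: 17.75
tool_pos: [0.5619, 0.1133, 0.188]
ee_rot: [2.099, 2.337, 0.0]
ft_force: [0.1, 0.3, -1.3]
gripper_width: 0.0102
gripper_force: 58.9
```

Request:
apply_moves(
  increments=[
    [0,0,0,0,0,-0.0003,0.004],
    [0,0,0,0,0,0,0.004],
    [0,0,0,0,0,-0.0003,0.004],
    [0,0,0,0,0,0,0.004],
    [0,0,0,0,0,-0.0003,0.004],
    [0,0,0,0,0,0,0.004],
    [0,0,0,0,0,-0.0003,0.004],
    [0,0,0,0,0,0,0.004],
    [0,0,0,0,0,0,0.004],
    [0,0,0,0,0,0,0.004],
  ],
)

```text
clock: 18.75
tool_pos: [0.5619, 0.1133, 0.1892]
ee_rot: [2.099, 2.337, -0.0]
ft_force: [0.9, 0.9, -1.6]
gripper_width: 0.0102
gripper_force: 58.9
```

Request:
apply_moves(
  increments=[
    [0,0,0,0,0,-0.0003,0.004],
    [0,0,0,0,0,0,0.004],
    [0,0,0,0,0,-0.0003,0.004],
    [0,0,0,0,0,0,0.004],
    [0,0,0,0,0,-0.0003,0.004],
    [0,0,0,0,0,0,0.004],
    [0,0,0,0,0,-0.0003,0.004],
    [0,0,0,0,0,0,0.004],
    [0,0,0,0,0,0,0.004],
    [0,0,0,0,0,0,0.004],
  ],
)

```text
clock: 19.75
tool_pos: [0.5619, 0.1133, 0.1904]
ee_rot: [2.099, 2.337, -0.0]
ft_force: [0.3, 0.5, -2.1]
gripper_width: 0.0102
gripper_force: 58.9
```

Request:
apply_moves(
  increments=[
    [0,0,0,0,0,-0.0002,0.004],
    [0,0,0,0,0,0,0.004],
    [0,0,0,0,0,-0.0002,0.004],
    [0,0,0,0,0,0,0.004],
    [0,0,0,0,0,-0.0002,0.004],
    [0,0,0,0,0,0,0.004],
    [0,0,0,0,0,-0.0002,0.004],
    [0,0,0,0,0,0,0.004],
    [0,0,0,0,0,0,0.004],
    [0,0,0,0,0,0,0.004],
  ],
)

```text
clock: 20.75
tool_pos: [0.5619, 0.1133, 0.1912]
ee_rot: [2.099, 2.337, 0.0]
ft_force: [0.4, 0.4, -1.5]
gripper_width: 0.0101
gripper_force: 58.9
```

Request:
apply_moves(
  increments=[
    [0,0,0,0,0,-0.0003,0.004],
    [0,0,0,0,0,0,0.004],
    [0,0,0,0,0,-0.0003,0.004],
    [0,0,0,0,0,0,0.004],
    [0,0,0,0,0,-0.0003,0.004],
    [0,0,0,0,0,0,0.004],
    [0,0,0,0,0,-0.0003,0.004],
    [0,0,0,0,0,0,0.004],
    [0,0,0,0,0,0,0.004],
    [0,0,0,0,0,0,0.004],
  ],
)

```text
clock: 21.75
tool_pos: [0.5619, 0.1133, 0.1924]
ee_rot: [2.099, 2.337, -0.0]
ft_force: [0.0, -0.1, -1.6]
gripper_width: 0.0099
gripper_force: 58.9
```

```bash
python3 - <<'E'
from h import *
s=telemetry.observe()
I={n:np.ascontiguousarray(optics.get_image(n)[:,:,::-1]) for n in('scene','side','wrist')}
for n in I: cv2.imwrite(f'pics/{n}6.png',I[n])
for k in '3456':
    w=cv2.imread(f'pics/wrist{k}.png'); h=cv2.cvtColor(w,cv2.COLOR_BGR2HSV)[205:240,225:285]
    m=(h[...,0]>8)&(h[...,0]<28)&(h[...,1]>120)&(h[...,2]>60); v,u=np.nonzero(m); print(k,m.sum(),u.min()+225,u.max()+225,v.min()+205,v.max()+205)
# wire-end tracking
def track(n,u,v,r=7):
    t=cv2.imread(f'pics/{n}4.png')[v-r:v+r+1,u-r:u+r+1]
    o=[]
    for k in '456':
        im=cv2.imread(f'pics/{n}{k}.png')[v-r-8:v+r+40,u-r-8:u+r+9]
        R_=cv2.matchTemplate(im,t,cv2.TM_CCOEFF_NORMED); _,mx,_,l=cv2.minMaxLoc(R_)
        x,y=l; dy=0
        if 0<y<R_.shape[0]-1: a,b,c=R_[y-1:y+2,x]; dy=.5*(a-c)/(a-2*b+c)
        o.append((l[0]-8,round(float(l[1]-8+dy),2),round(mx,2)))
    print(n,o)
track('side',148,203); track('scene',234,113); track('scene',214,107)
for n,P in(('side',(.696,.155,.183)),('scene',(.70,.08,.183))):
    p=proj(cam(n),[P,np.array(P)-[0,0,.025]]); print(n,(p[1]-p[0])/25,'px/mm down')
g=s['tool_pos']+[0,0,.018-.05]
out=[]
for n in('scene','side'):
    c=proj(cam(n),[g])[0]; x,y=int(c[0]-33),int(c[1]-25)
    out.append(cv2.resize(I[n][y:y+50,x:x+66],(400,300),interpolation=cv2.INTER_CUBIC))
w=cv2.resize(I['wrist'][195:255,215:295],(400,300),interpolation=cv2.INTER_CUBIC)
cv2.imwrite('pics/v10.png',np.vstack([np.hstack(out),np.hstack([w,cv2.resize(I['side'][100:250,100:300],(400,300))])]))
E
```

```text
3 83 246 266 222 225
4 83 246 266 222 225
5 32 245 263 223 230
6 44 246 266 222 225
side [(0, 0.0, 1.0), (2, 7.77, 0.76), (2, 7.77, 0.75)]
scene [(0, 0.03, 1.0), (-3, 39.0, 0.72), (-3, 39.0, 0.72)]
scene [(0, -0.0, 1.0), (0, 6.51, 0.73), (0, 6.37, 0.74)]
side [0.0759 0.4769] px/mm down
scene [0.0057 0.3704] px/mm down
```

The gate's brass sits at its shut position, half hidden by the bar now above it. By tracking, the loop has dropped about 17 mm, so the bar should meet the gate at a TCP z of about 0.195. I'll carry on.

Request:
apply_moves(
  increments=[
    [0,0,0,0,0,-0.0004,0.004],
    [0,0,0,0,0,-0.0004,0.004],
    [0,0,0,0,0,-0.0004,0.004],
    [0,0,0,0,0,-0.0003,0.004],
    [0,0,0,0,0,0,0.004],
    [0,0,0,0,0,-0.0003,0.004],
    [0,0,0,0,0,0,0.004],
    [0,0,0,0,0,-0.0003,0.004],
    [0,0,0,0,0,0,0.004],
    [0,0,0,0,0,0,0.004],
  ],
)

```text
clock: 22.9
tool_pos: [0.5619, 0.1133, 0.1945]
ee_rot: [2.099, 2.337, -0.0]
ft_force: [0.1, -0.6, -1.5]
gripper_width: 0.0101
gripper_force: 58.9
```

Request:
apply_moves(
  increments=[
    [0,0,0,0,0,-0.0003,0.004],
    [0,0,0,0,0,0,0.004],
    [0,0,0,0,0,-0.0003,0.004],
    [0,0,0,0,0,0,0.004],
    [0,0,0,0,0,-0.0003,0.004],
    [0,0,0,0,0,0,0.004],
    [0,0,0,0,0,-0.0003,0.004],
    [0,0,0,0,0,0,0.004],
    [0,0,0,0,0,0,0.004],
    [0,0,0,0,0,0,0.004],
  ],
)

```text
clock: 23.9
tool_pos: [0.5619, 0.1133, 0.1957]
ee_rot: [2.099, 2.337, -0.0]
ft_force: [0.5, -0.3, -2.9]
gripper_width: 0.01
gripper_force: 58.8
```

Request:
apply_moves(
  increments=[
    [0,0,0,0,0,-0.0002,0.004],
    [0,0,0,0,0,0,0.004],
    [0,0,0,0,0,-0.0002,0.004],
    [0,0,0,0,0,0,0.004],
    [0,0,0,0,0,-0.0002,0.004],
    [0,0,0,0,0,0,0.004],
    [0,0,0,0,0,0,0.004],
    [0,0,0,0,0,0,0.004],
    [0,0,0,0,0,0,0.004],
    [0,0,0,0,0,0,0.004],
  ],
)

```text
clock: 24.9
tool_pos: [0.5619, 0.1133, 0.1963]
ee_rot: [2.099, 2.337, -0.0]
ft_force: [0.1, 0.5, -3.4]
gripper_width: 0.0103
gripper_force: 58.7
```

Request:
apply_moves(
  increments=[
    [0,0,0,0,0,-0.0002,0.004],
    [0,0,0,0,0,0,0.004],
    [0,0,0,0,0,-0.0002,0.004],
    [0,0,0,0,0,0,0.004],
    [0,0,0,0,0,-0.0001,0.004],
    [0,0,0,0,0,0,0.004],
    [0,0,0,0,0,0,0.004],
    [0,0,0,0,0,0,0.004],
    [0,0,0,0,0,0,0.004],
    [0,0,0,0,0,0,0.004],
  ],
)

```text
clock: 25.9
tool_pos: [0.5619, 0.1133, 0.1968]
ee_rot: [2.099, 2.337, -0.0]
ft_force: [0.4, 0.9, -3.7]
gripper_width: 0.0103
gripper_force: 58.6
```

Request:
apply_moves(
  increments=[
    [0,0,0,0,0,-0.0003,0.004],
    [0,0,0,0,0,0,0.004],
    [0,0,0,0,0,-0.0003,0.004],
    [0,0,0,0,0,0,0.004],
    [0,0,0,0,0,0,0.004],
    [0,0,0,0,0,0,0.004],
    [0,0,0,0,0,0,0.004],
    [0,0,0,0,0,0,0.004],
    [0,0,0,0,0,0,0.004],
    [0,0,0,0,0,0,0.004],
  ],
)

```text
clock: 26.9
tool_pos: [0.5619, 0.1133, 0.1974]
ee_rot: [2.099, 2.337, -0.0]
ft_force: [0.7, 0.7, -4.1]
gripper_width: 0.0106
gripper_force: 58.5
```

The tug held at about 2.5–3 N on the gate. Now I'll lower until the crown sits on the bar, shifting 2.4 mm toward the post so the pocket is over the bar.

Request:
apply_moves(
  increments=[
    [0,0,0,0,0,0.002,0.004],
    [0,0,0,0,0,0.002,0.004],
    [0,0,0,0,0,0.002,0.004],
    [0,0,0,0,0,0.002,0.004],
    [0,0,0,0,0,0.002,0.004],
    [0,0,0,0,0.0008,0.001,0.004],
    [0,0,0,0,0.0008,0.001,0.004],
    [0,0,0,0,0.0008,0.001,0.004],
    [0,0,0,0,0,0.001,0.004],
    [0,0,0,0,0,0,0.004],
  ],
)

```text
clock: 27.9
tool_pos: [0.5643, 0.1135, 0.1832]
ee_rot: [-2.099, -2.337, 0.0]
ft_force: [-0.7, -0.3, -1.7]
gripper_width: 0.0104
gripper_force: 58.9
```

Request:
apply_moves(
  increments=[
    [0,0,0,0,0,0.0005,0.004],
    [0,0,0,0,0,0.0003,0.004],
    [0,0,0,0,0,0.0003,0.004],
    [0,0,0,0,0,0.0003,0.004],
    [0,0,0,0,0,0.0003,0.004],
    [0,0,0,0,0,0.0003,0.004],
    [0,0,0,0,0,0,0.004],
    [0,0,0,0,0,0,0.004],
    [0,0,0,0,0,0,0.004],
    [0,0,0,0,0,0,0.004],
  ],
)

```text
clock: 28.9
tool_pos: [0.5644, 0.1136, 0.1814]
ee_rot: [2.099, 2.337, 0.0]
ft_force: [0.1, 0.4, -1.8]
gripper_width: 0.0103
gripper_force: 58.9
```

Request:
apply_moves(
  increments=[
    [0,0,0,0,0,0.0003,0.004],
    [0,0,0,0,0,0,0.004],
    [0,0,0,0,0,0.0003,0.004],
    [0,0,0,0,0,0,0.004],
    [0,0,0,0,0,0.0003,0.004],
    [0,0,0,0,0,0,0.004],
    [0,0,0,0,0,0,0.004],
    [0,0,0,0,0,0,0.004],
    [0,0,0,0,0,0,0.004],
    [0,0,0,0,0,0,0.004],
  ],
)

```text
clock: 29.9
tool_pos: [0.5643, 0.1136, 0.1806]
ee_rot: [2.099, 2.337, 0.0]
ft_force: [0.1, 0.2, -2.1]
gripper_width: 0.0099
gripper_force: 58.9
```

Request:
apply_moves(
  increments=[
    [0,0,0,0,0,0.0003,0.004],
    [0,0,0,0,0,0,0.004],
    [0,0,0,0,0,0.0003,0.004],
    [0,0,0,0,0,0,0.004],
    [0,0,0,0,0,0.0003,0.004],
    [0,0,0,0,0,0,0.004],
    [0,0,0,0,0,0.0003,0.004],
    [0,0,0,0,0,0,0.004],
    [0,0,0,0,0,0,0.004],
    [0,0,0,0,0,0,0.004],
  ],
)

```text
clock: 30.9
tool_pos: [0.5643, 0.1136, 0.1793]
ee_rot: [2.099, 2.337, 0.0]
ft_force: [-0.0, -0.2, -1.7]
gripper_width: 0.0104
gripper_force: 58.9
```

Request:
apply_moves(
  increments=[
    [0,0,0,0,0,0.0003,0.004],
    [0,0,0,0,0,0,0.004],
    [0,0,0,0,0,0.0002,0.004],
    [0,0,0,0,0,0,0.004],
    [0,0,0,0,0,0.0002,0.004],
    [0,0,0,0,0,0,0.004],
    [0,0,0,0,0,0,0.004],
    [0,0,0,0,0,0,0.004],
    [0,0,0,0,0,0,0.004],
    [0,0,0,0,0,0,0.004],
  ],
)

```text
clock: 31.9
tool_pos: [0.5644, 0.1135, 0.1787]
ee_rot: [2.099, 2.337, 0.0]
ft_force: [0.1, -0.3, -1.6]
gripper_width: 0.0105
gripper_force: 58.9
```

Request:
apply_moves(
  increments=[
    [0,0,0,0,0,0.0003,0.004],
    [0,0,0,0,0,0,0.004],
    [0,0,0,0,0,0.0003,0.004],
    [0,0,0,0,0,0,0.004],
    [0,0,0,0,0,0.0003,0.004],
    [0,0,0,0,0,0,0.004],
    [0,0,0,0,0,0,0.004],
    [0,0,0,0,0,0,0.004],
    [0,0,0,0,0,0,0.004],
    [0,0,0,0,0,0,0.004],
  ],
)

```text
clock: 32.9
tool_pos: [0.5643, 0.1136, 0.1778]
ee_rot: [2.099, 2.337, 0.0]
ft_force: [0.0, 0.1, -0.6]
gripper_width: 0.0101
gripper_force: 58.9
```

Request:
apply_moves(
  increments=[
    [0,0,0,0,0,0.0002,0.004],
    [0,0,0,0,0,0,0.004],
    [0,0,0,0,0,0.0001,0.004],
    [0,0,0,0,0,0,0.004],
    [0,0,0,0,0,0,0.004],
    [0,0,0,0,0,0,0.004],
    [0,0,0,0,0,0,0.004],
    [0,0,0,0,0,0,0.004],
    [0,0,0,0,0,0,0.004],
    [0,0,0,0,0,0,0.004],
  ],
)

```text
clock: 33.9
tool_pos: [0.5643, 0.1136, 0.1774]
ee_rot: [2.099, 2.337, 0.0]
ft_force: [-0.2, 0.7, -0.8]
gripper_width: 0.01
gripper_force: 58.9
```

```bash
python3 - <<'E'
from h import *
s=telemetry.observe(); print(s['ft_force'],s['tool_pos'])
I={n:np.ascontiguousarray(optics.get_image(n)[:,:,::-1]) for n in('scene','side','wrist')}
for n in I: cv2.imwrite(f'pics/{n}7.png',I[n])
g=s['tool_pos']+[0,0,.018-.05]
out=[]
for n in('scene','side'):
    c=proj(cam(n),[g])[0]; x,y=int(c[0]-33),int(c[1]-25)
    out.append(cv2.resize(I[n][y:y+50,x:x+66],(400,300),interpolation=cv2.INTER_CUBIC))
w=cv2.resize(I['wrist'][195:255,215:295],(400,300),interpolation=cv2.INTER_CUBIC)
cv2.imwrite('pics/v10.png',np.vstack([np.hstack(out),np.hstack([w,cv2.resize(I['side'][100:250,100:300],(400,300))])]))
E
```

```text
[-0.2081  0.731  -0.8015] [0.5643 0.1136 0.1774]
```

View pics/v10.png

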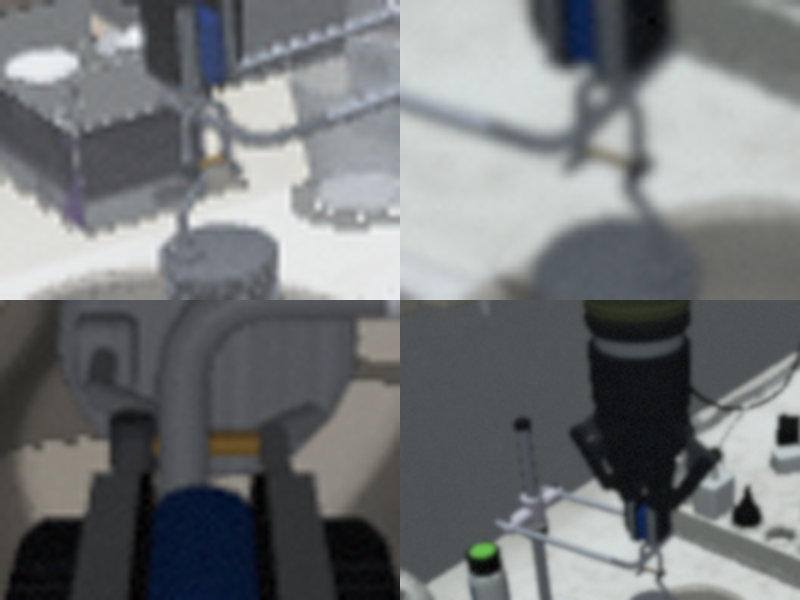

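The last view shows the gate shut and the bar in the pocket above it. In the wrist crop the bar is at x≈185 and the pocket centre at about 203, so the tool is roughly 2.3 mm too far toward the post. I'll lift slightly, shift back and settle.

Request:
apply_moves(
  increments=[
    [0,0,0,0,0,-0.0008,0.004],
    [0,0,0,0,-0.0008,0,0.004],
    [0,0,0,0,-0.0008,0,0.004],
    [0,0,0,0,-0.0007,0,0.004],
    [0,0,0,0,0,0.0004,0.004],
    [0,0,0,0,0,0.0003,0.004],
    [0,0,0,0,0,0.0003,0.004],
    [0,0,0,0,0,0,0.004],
    [0,0,0,0,0,0,0.004],
    [0,0,0,0,0,0,0.004],
  ],
)

```text
clock: 35.05
tool_pos: [0.5621, 0.1133, 0.1773]
ee_rot: [2.099, 2.337, 0.0]
ft_force: [1.2, -0.3, -1.7]
gripper_width: 0.0103
gripper_force: 58.9
```

Request:
apply_moves(
  increments=[
    [0,0,0,0,0,0.0002,0.004],
    [0,0,0,0,0,0,0.004],
    [0,0,0,0,0,0.0002,0.004],
    [0,0,0,0,0,0,0.004],
    [0,0,0,0,0,0.0002,0.004],
    [0,0,0,0,0,0,0.004],
    [0,0,0,0,0,0,0.004],
    [0,0,0,0,0,0,0.004],
    [0,0,0,0,0,0,0.004],
    [0,0,0,0,0,0,0.004],
  ],
)

```text
clock: 36.05
tool_pos: [0.5621, 0.1133, 0.1767]
ee_rot: [2.099, 2.337, 0.0]
ft_force: [-0.2, -0.6, 0.3]
gripper_width: 0.0104
gripper_force: 58.9
```

Request:
apply_moves(
  increments=[
    [0,0,0,0,0,0,0.011],
    [0,0,0,0,0,0,0.012],
    [0,0,0,0,0,0,0.014],
    [0,0,0,0,0,0,0.017],
    [0,0,0,0,0,0,0.022],
    [0,0,0,0,0,0,0.028],
    [0,0,0,0,0,0,0.034],
    [0,0,0,0,0,0,0.04],
    [0,0,0,0,0,0,0.045],
    [0,0,0,0,0,0,0.045],
  ],
)

```text
clock: 37.05
tool_pos: [0.562, 0.1133, 0.1766]
ee_rot: [2.099, 2.337, -0.0]
ft_force: [0.6, -0.5, -0.2]
gripper_width: 0.0451
gripper_force: 0.0
```

```bash
cat > chk.py <<'E'
from h import *
s=telemetry.observe(); w=np.ascontiguousarray(optics.get_image('wrist')[:,:,::-1]); cv2.imwrite(f"pics/wc{s['clock']:.1f}.png",w)
hsv=cv2.cvtColor(w,cv2.COLOR_BGR2HSV)
for nm,m in(('blue',(abs(hsv[...,0].astype(int)-115)<15)&(hsv[...,1]>110)),('brass',(hsv[...,0]>8)&(hsv[...,0]<28)&(hsv[...,1]>120)&(hsv[...,2]>60))):
    n,l,st,c=cv2.connectedComponentsWithStats(m.astype(np.uint8)); print(nm,[(st[i,:5].tolist(),c[i].round(1).tolist()) for i in range(1,n) if st[i,4]>12])
print(s['ft_force'],s['gripper_width'],s['tool_pos'])
E
python3 chk.py
```

```text
blue [([243, 232, 25, 70, 1557], [255.3, 266.9])]
brass [([245, 221, 5, 4, 17], [247.4, 222.5]), ([261, 221, 6, 4, 21], [263.1, 222.5])]
[ 0.5953 -0.4701 -0.2071] 0.04510496217361872 [0.562  0.1133 0.1766]
```

Request:
apply_moves(
  increments=[
    [0,0,0,0,0,-0.003,0.045],
    [0,0,0,0,0,-0.005,0.045],
    [0,0,0,0,0,-0.01,0.045],
    [0,0,0,0,0,-0.012,0.045],
    [0,0,0,0,0,-0.015,0.045],
    [0,0,0,0,0,-0.015,0.045],
    [0,0,0,0,0,-0.015,0.045],
    [0,0,0,0,0,-0.015,0.045],
    [0,0,0,0,0,-0.01,0.045],
    [0,0,0,0,0,0,0.045],
  ],
)

```text
clock: 38.1
tool_pos: [0.5629, 0.1135, 0.2787]
ee_rot: [2.098, 2.336, 0.004]
ft_force: [-0.1, 0.1, -0.0]
gripper_width: 0.0453
gripper_force: 0.0
```

Request:
apply_moves(
  increments=[
    [0,0,0,0,0,0,0.045],
    [0,0,0,0,0,0,0.045],
    [0,0,0,0,0,0,0.045],
    [0,0,0,0,0,0,0.045],
    [0,0,0,0,0,0,0.045],
    [0,0,0,0,0,0,0.045],
    [0,0,0,0,0,0,0.045],
    [0,0,0,0,0,0,0.045],
    [0,0,0,0,0,0,0.045],
    [0,0,0,0,0,0,0.045],
  ],
)

```text
clock: 39.1
tool_pos: [0.562, 0.1133, 0.2767]
ee_rot: [2.099, 2.337, 0.0]
ft_force: [0.3, 0.9, 0.0]
gripper_width: 0.045
gripper_force: 0.0
```

```bash
python3 chk.py; python3 - <<'E'
from h import *
import time
a=optics.get_image('scene').astype(int); b=[optics.get_image('scene').astype(int) for _ in range(5)][-1]
d=abs(a-b).sum(2); print('max diff, n>60:',d.max(),(d>60).sum())
s=telemetry.observe(); P=[.5625,.1133,.1947]
for n in('scene','side'):
    im=np.ascontiguousarray(optics.get_image(n)[:,:,::-1]); h=cv2.cvtColor(im,cv2.COLOR_BGR2HSV); p=proj(cam(n),[P])[0]
    m=np.zeros(h.shape[:2],bool); x,y=p.astype(int); m[y-15:y+16,x-15:x+16]=True
    m&=(abs(h[...,0].astype(int)-115)<15)&(h[...,1]>110); v,u=np.nonzero(m); print(n,'expected',p,'blue',u.mean(),v.mean(),m.sum())
E
```

```text
blue [([249, 182, 14, 38, 461], [255.1, 200.4])]
brass []
[0.3324 0.9285 0.0337] 0.044962823597790566 [0.562  0.1133 0.2767]
max diff, n>60: 152 4
scene expected [178.6136 118.8019] blue 179.34939759036143 118.91566265060241 83
side expected [224.5419 210.4586] blue 225.33333333333334 210.63333333333333 150
```

```bash
python3 -c "
from rig import workorder
print(workorder.hand_in())"
```

```text
the job is handed in; nothing more can be done
None
```

The basket hangs free and at rest from the bar over the kidney dish: the gate snapped shut behind the bar and held a tug of about 2.5 N, the press peaked at about 14 N (just above the 7–12 N you gave), and the job is handed in with no verdict shown yet.

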